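Free the ice machine's filter cassette

TASK

Take the used filter cassette out of the cradle on the pantry table. First swing the steel hold-down bar up so that it stands about upright by itself, then slide the cassette flat along the table, straight out of the cradle's open front until all of it is clear of the cradle, and leave it lying there with the bar still up. Leave the loose spare cassette where it is.

Things in the scene. Friction and masses are not known exactly. Their poses are not given: they have to be found in the camera images.
- cassette: Used grey plastic filter cassette in the cradle, 0.3 kg, 130 mm long (x), 70 wide (y); origin: centre of underside, on the table. Deck 24 high from x -65 to +30, rear block 42 high from x +30 to +65. Grip fin on the deck at x -45, y 0: 34 long in x, 14 thick in y, top at z 58; pinch it from above along y. It slides out to its own -x, roughly towards the robot, on the bare table.
- bar (a joint): Bar angle: 0 shut, level across the deck just before the rear block; grows as the free end swings up; 1.57 upright, stop 1.75. Stiff hinge (0.2 N m), stays where left; starts 0 to 0.04. Steel strap 20 wide, 8 thick; at its end, 130 mm from the pin, a black round crossbar grip, 18 in diameter, 26 long along the hinge axis, free below to the table; pinched along that axis it turns in the fingers.
- bar_hinge (a point): Middle of the hinge pin, 30 mm above the table, on the fixed cradle; axes are the cradle's and do not turn with the bar: x along the pin, into the cradle (its open front is at -x), y away from the shut bar (which runs to -y), z up. Cassette origin starts at x -15, y -58. Aluminium side rails 20 high run from x -30 to +53, 3 mm off the cassette; flanges at y -129 to +13; hinge cheeks 42 high.
- spare: Bystander: a loose spare cassette of the same make, with the same size, axes and origin, lying on the open table well to the left or right, under no bar.

How it is judged:
On the way:
1. the bar is swung up (past 57 degrees) while the cassette is still home in the cradle (within 20 mm) (value of joint bar above 1 rad and distance of cassette from where it was at the start of the episode below 0.02 m), for 0.2 s.
At the end, for the whole second after the job is handed in: The bar stands by itself, over 57 degrees open. The cassette lies flat and still on the table before the cradle, its rear end past the rails' front ends (origin 90 to 250 mm in front of the hinge), within 60 mm of the cradle's middle line. The spare has moved under 30 mm (value of joint bar above 1 rad and x of cassette in the frame of bar_hinge between -0.25 and -0.09 m and y of cassette in the frame of bar_hinge between -0.118 and 0.002 m and height (world z) of cassette below 0.006 m and angle between cassette's own z axis and vertical below 0.12 rad and linear speed of cassette below 0.02 m/s and distance of spare from where it was at the start of the episode below 0.03 m); the robot touches nothing.
It fails at once if the cassette is lifted more than 30 mm off the table instead of slid (height (world z) of cassette above 0.03 m).
It fails at once if the cassette is tipped by more than 30 degrees (angle between cassette's own z axis and vertical above 0.52 rad).
It fails at once if the spare cassette is moved by more than 30 mm (distance of spare from where it was at the start of the episode above 0.03 m).
It also fails if it takes over 51 s, if anything falls off the work surface, if the arm or the gripper's body presses on something with over 40 N, if the wrist force passes 120 N, or if a joint passes its speed limit or range.

ROBOT

A 6-joint arm with a two-finger parallel gripper is mounted at the origin on the work surface. World frame = base frame: x ahead of the robot, y to its left, z up, the work surface at z = 0. Lengths are in m, angles in rad, forces in N, time in s.
With the tool pointing down it reaches from about 0.35 to 0.975 m from the base axis. Payload 4.9 kg.
Tool frame: the origin (TCP) lies midway between the tips of the shut fingers; the grasp point (between the pads) lies 19 mm behind it; z points along the fingers, y is the line along which they close (so a half turn about z gives the same grasp; the last joint's range is limited). The gripper opens to 85 mm and grips with 20 to 120 N. Pads are 22 mm wide; open, the fingers measure 114 mm over their backs; the gripper's body (76 mm by 85 mm) begins 54 mm behind the grasp point. The pads swing forward as they close: fully open they stand 13 mm farther back than shut.
Start: joints at [-1.243, 0.053, 1.613, -0, 1.476, -0.119], TCP at [0.27, -0.564, 0.231] pointing down, gripper open.
Joint ranges: [-3.01, 3.01], [-1.01, 2.22], [0.06, 2.58], [-1.02, 4.17], [0.09, 2.62], [-3.14, 3.14]. Speed limits (rad/s): [2.57, 2.57, 3.14, 3.14, 3.14, 3.14].

INTERFACE

Orientations are given as a rotation vector (axis times angle).
In Python, from station import ctrl gives the robot as it stands.
- The arm moves only by the tool carry_out, never from a script. Its argument "moves" is a list of rows, each an object of numbers: "x", "y", "z": the shift along the tool's x, y, z in units of 25 mm (1.0 is 25 mm); "turn": the turn about the tool's z in rad. In form: [{"x": .., "y": .., "z": .., "turn": ..}, ...]. A call has exactly 8 rows; each row shifts and turns the commanded pose from where the row before left it, along the tool's axes as they then stand; what a row does not reach is not made up. A row lasts 1/10 s, in which the tool goes at most 50 mm and 8.59 degrees, less where a joint would pass 70% of its speed; a pose out of reach is approached as far as the arm can. A call is refused whole if a number of a shift passes 1 or a number of a turn 0.15, either way. A call with a gripper value outside its range is refused whole. "grip" is the finger opening in mm, from 0 to 85.4, set as the call begins (left out, the last holds). The fingers move at their own pace and stop on an object; "newtons" is the grip in N (left out, the last holds). Time passes only in rows, so rows that do not move let the fingers close, or fill a call up. It gives the time, the measured TCP pose, the force, the opening and the grip force at its end, in the units of the state.
- ctrl.get_obs(): the state, without advancing time (a new reading comes with each control period).
- ctrl.get_image(name): name is "scene" or "top" or "wrist"; returns the picture (420x560x3 uint8, red, green, blue); there is no depth.
- ctrl.calibration(name): a dict with "fx", "fy", "cx", "cy" (pixels), "k1" (the pictures are not rectified: a ray, as slopes to the right and down, at radius r is drawn at 1 + k1 r^2 times it, then the intrinsics apply), "R" (3x3) and "t" (3): a world point X has camera coordinates R X + t; the wrist camera has in their place "T_tool_cam" (4x4, takes a point from camera to tool coordinates, whose origin is the TCP and whose axes are the flange's). Camera axes: x right, y down, z forward; pixel columns grow to the right and rows downward; lengths in m; the calibration is good to about 2 mm. A picture is of the moment at which its call begins: read the wrist's pose just before it. calibration takes no time and is no camera call.
- ctrl.finish_job(): hands the job in; it is judged then, once.
Trained networks look in the newest picture that a camera, given by its name, has taken for a name from the list of things; names that differ only in an ending like _2 or _b are one class to them, and where a whole thing is asked for, a point or a joint stands for the part that bears it (a point fixed in the world has none). Each returns a list of dicts, best first, with "confidence" (0 to 1); they miss things now and then, are a little off and sometimes report something else, mostly with a low value. They report only what shows in the picture. A call takes as long as a camera call.
- ctrl.look_for(camera, query): "rect" ([left, top, width, height] in pixels, round what is visible of it).
- ctrl.mark_of(camera, query): "pixel" ([column, row] in pixels: a listed point, or the origin of a listed thing).
The state is a dict: "t": time; "q": joint angles; "dq": joint speeds; "effort": joint torques, N m; "tool_pos": TCP position; "tool_rot": TCP orientation; "contact_force": force on the tool from outside, world axes, zero at the start; "wrist_torque": the same for the moment, N m; "opening": finger opening in m; "grip_force": force on a finger pad.
Only numpy, scipy, OpenCV 4.12 (cv2) and the standard library are available. Lean on these libraries where they do the work, as an engineer would, in place of code of your own. Each camera call takes 0.05 s, during which the arm holds its last target. There are 200 camera calls.

## Working session

There is one attempt and no reset: what is moved stays moved. The work goes in short steps, Python scripts to look and compute and a tool call to move; the robot and the scene stay as the last step left them, time stands still between calls to the robot, and variables do not carry over. Pictures are saved under pics/ and viewed, at most 10 in all, crops included, and the job is handed in when it is done.

Besides the shell and the picture viewer there is one more tool, called after "Request:" as name(argument=value, ...), one argument or row to a line, values as JSON. carry_out: Moves the arm, as the interface text tells. Its arguments: {"type":"object","properties":{"moves":{"type":"array"},"grip":{"type":"number"},"newtons":{"type":"number"}},"required":["moves"]}

```bash
mkdir -p pics; cat > h.py <<'E'
import numpy as np, cv2
from scipy.spatial.transform import Rotation as Ro
from station import ctrl
def cam(name):
    c=ctrl.calibration(name)
    if "T_tool_cam" in c:
        o=ctrl.get_obs(); T=np.eye(4); T[:3,:3]=Ro.from_rotvec(o["tool_rot"]).as_matrix(); T[:3,3]=o["tool_pos"]
        W=T@np.array(c["T_tool_cam"]); R=W[:3,:3].T; t=-R@W[:3,3]
    else: R=np.array(c["R"]); t=np.array(c["t"])
    return c,R,t
def ray(C,px):
    c,R,t=C
    d=np.array([(px[0]-c["cx"])/c["fx"],(px[1]-c["cy"])/c["fy"]]); u=d.copy()
    for _ in range(20): u=d/(1+c["k1"]*(u@u))
    return -R.T@t, R.T@np.array([u[0],u[1],1])
def atz(C,px,z):
    o,d=ray(C,px); return o+d*(z-o[2])/d[2]
def proj(C,X):
    c,R,t=C; p=R@np.array(X)+t; u=p[:2]/p[2]; u=u*(1+c["k1"]*(u@u)); return np.array([u[0]*c["fx"]+c["cx"],u[1]*c["fy"]+c["cy"]])
def snap(name,f=None):
    C=cam(name); im=ctrl.get_image(name)
    if f: cv2.imwrite("pics/"+f,cv2.cvtColor(im,cv2.COLOR_RGB2BGR))
    return C,im
E
python3 - <<'E'
from h import *
ims=[]
for n in ["scene","top"]:
    C,im=snap(n,n+"0.png")
    for q,z in [("cassette",0),("bar_hinge",.03),("spare",0),("bar",.03)]:
        for r in ctrl.mark_of(n,q)[:3]: print(n,q,r["pixel"],round(r["confidence"],2),atz(C,r["pixel"],z).round(3))
    for q in ["bar","cassette"]: print(n,q,[(np.round(r["rect"]),round(r["confidence"],2)) for r in ctrl.look_for(n,q)[:3]])
    c=C[0]; print(n,"campos",(-C[1].T@C[2]).round(3),c["fx"])
print(ctrl.get_obs()["t"],ctrl.get_obs()["tool_rot"])
E
```

```text
scene cassette [256.9, 239.0] 0.65 [ 0.615 -0.063  0.   ]
scene bar_hinge [280.0, 242.3] 0.83 [ 0.637 -0.009  0.03 ]
scene spare [436.9, 216.0] 0.84 [ 0.548  0.37  -0.   ]Traceback (most recent call last):
  File "<stdin>", line 6, in <module>
ValueError: it knows: bar_hinge, cassette, spare
```

View pics/scene0.png

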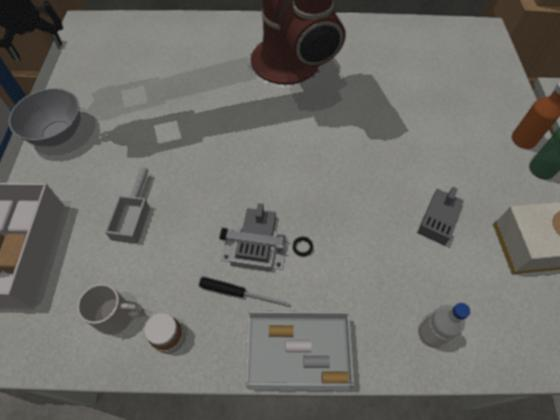

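The scene picture shows the cradle at about (255,240), with the hinge at (282,242), the black grip at (224,235) and the fin at (260,212) towards the robot. The spare is at (440,215), well clear.

```bash
python3 - <<'E'
from h import *
for n in ["scene","top"]:
    C,im=snap(n,n+"0.png")
    for q,z in [("cassette",0),("bar_hinge",.03),("spare",0)]:
        for r in ctrl.mark_of(n,q)[:2]: print(n,q,r["pixel"],round(r["confidence"],2),atz(C,r["pixel"],z).round(3))
    print("bar",[(np.round(r["rect"]),round(r["confidence"],2)) for r in ctrl.look_for(n,"bar")[:2]])
    print(n,"campos",(-C[1].T@C[2]).round(3),C[0]["fx"])
    if n=="scene": print("grip",atz(C,(224,235),.03),"fin",atz(C,(260,208),.058))
    p=proj(C,[.63,-.05,.03]).astype(int); print(p)
    s=im[max(p[1]-75,0):p[1]+75,max(p[0]-100,0):p[0]+100]
    cv2.imwrite("pics/"+n+"c.png",cv2.cvtColor(cv2.resize(s,None,fx=4,fy=4,interpolation=cv2.INTER_CUBIC),cv2.COLOR_RGB2BGR))
o=ctrl.get_obs();print(o["t"],Ro.from_rotvec(o["tool_rot"]).as_matrix().round(3))
E
```

```text
scene cassette [259.7, 237.8] 0.73 [ 0.612 -0.056  0.   ]
scene bar_hinge [277.0, 241.2] 0.97 [ 0.635 -0.016  0.03 ]
scene spare [437.6, 217.4] 0.56 [0.552 0.371 0.   ]
bar [(array([220., 229.,  62.,  14.]), 0.93)]
scene campos [ 1.045 -0.012  0.87 ] 417.63928288026256
grip [ 0.62076753 -0.1354112   0.03      ] fin [ 0.5657232  -0.05526086  0.058     ]
[261 239]
top cassette [308.0, 189.0] 0.97 [ 0.61  -0.065  0.   ]
top bar_hinge [282.5, 173.9] 0.7 [ 0.64  -0.009  0.03 ]
top spare [110.3, 217.2] 0.76 [0.549 0.372 0.   ]
bar [(array([280., 172.,  69.,  20.]), 0.83)]
top campos [5.120e-01 1.000e-03 1.127e+00] 514.8175998729741
[301 178]
0.7 [[ 0.902  0.432  0.   ]
 [ 0.432 -0.902 -0.   ]
 [ 0.     0.    -1.   ]]
```

View pics/topc.png

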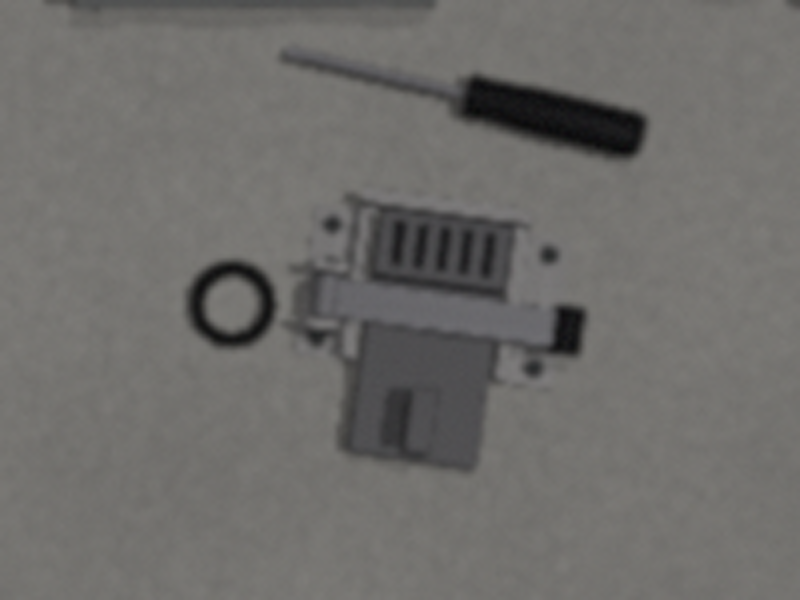

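The top crop shows the hinge at about (320,297), the grip at (567,330) and the fin at (410,420). The cradle's yaw is about -0.13 rad. Next I plan the approach.

```bash
cat >> h.py <<'E'
def plan(tgt,turn=0,n=8):
    "per-row tool-frame shifts (units of 25mm) for n rows to tgt, turn total about tool z"
    o=ctrl.get_obs(); R0=Ro.from_rotvec(o["tool_rot"]); d=(np.array(tgt)-o["tool_pos"])/n/.025
    for i in range(n):
        R=R0*Ro.from_rotvec([0,0,turn*i/n]); print((R.inv().apply(d)).round(2),round(turn/n,3))
def frame(H,yaw):
    c,s=np.cos(yaw),np.sin(yaw); return lambda x,y,z=0:np.array([H[0]+c*x-s*y,H[1]+s*x+c*y,z])
E
python3 - <<'E'
from h import *
C=cam("top")
for n,p,z in [("h",(320,297),.034),("g",(567,330),.035),("fin",(412,395),.058),("finend",(422,450),.058)]:
    print(n,atz(C,(201+p[0]/4,103+p[1]/4),z).round(4))
print(np.array(ctrl.calibration("wrist")["T_tool_cam"]).round(3))
plan([.57,-.08,.25],-.99,24)
E
```

```text
h [ 0.6324 -0.0058  0.034 ]
g [ 0.6143 -0.137   0.035 ]
fin [ 0.5784 -0.0533  0.058 ]
finend [ 0.5498 -0.0583  0.058 ]
[[-0.    -0.964 -0.265  0.066]
 [ 1.    -0.    -0.    -0.   ]
 [-0.    -0.265  0.964 -0.143]
 [ 0.     0.     0.     1.   ]]
[ 0.8  -0.51 -0.03] -0.041
[ 0.82 -0.48 -0.03] -0.041
[ 0.84 -0.44 -0.03] -0.041
[ 0.86 -0.41 -0.03] -0.041
[ 0.87 -0.37 -0.03] -0.041
[ 0.89 -0.34 -0.03] -0.041
[ 0.9  -0.3  -0.03] -0.041
[ 0.91 -0.26 -0.03] -0.041
[ 0.92 -0.22 -0.03] -0.041
[ 0.93 -0.19 -0.03] -0.041
[ 0.94 -0.15 -0.03] -0.041
[ 0.94 -0.11 -0.03] -0.041
[ 0.95 -0.07 -0.03] -0.041
[ 0.95 -0.03 -0.03] -0.041
[ 0.95  0.01 -0.03] -0.041
[ 0.95  0.05 -0.03] -0.041
[ 0.94  0.09 -0.03] -0.041
[ 0.94  0.13 -0.03] -0.041
[ 0.93  0.16 -0.03] -0.041
[ 0.93  0.2  -0.03] -0.041
[ 0.92  0.24 -0.03] -0.041
[ 0.91  0.28 -0.03] -0.041
[ 0.89  0.32 -0.03] -0.041
[ 0.88  0.35 -0.03] -0.041
```

Request:
carry_out(
  moves=[
    {"x": 0.8, "y": -0.51, "z": 0, "turn": -0.041},
    {"x": 0.82, "y": -0.48, "z": 0, "turn": -0.041},
    {"x": 0.84, "y": -0.44, "z": 0, "turn": -0.041},
    {"x": 0.86, "y": -0.41, "z": 0, "turn": -0.041},
    {"x": 0.87, "y": -0.37, "z": 0, "turn": -0.041},
    {"x": 0.89, "y": -0.34, "z": 0, "turn": -0.041},
    {"x": 0.9, "y": -0.3, "z": 0, "turn": -0.041},
    {"x": 0.91, "y": -0.26, "z": 0, "turn": -0.041},
  ],
)

```text
t: 1.5
tool_pos: [0.3708, -0.4016, 0.2314]
tool_rot: [2.908, 1.189, 0.0]
contact_force: [-0.8, -0.7, -0.1]
opening: 0.0858
grip_force: 0.0
```

Request:
carry_out(
  moves=[
    {"x": 0.92, "y": -0.22, "z": 0, "turn": -0.041},
    {"x": 0.93, "y": -0.19, "z": 0, "turn": -0.041},
    {"x": 0.94, "y": -0.15, "z": 0, "turn": -0.041},
    {"x": 0.94, "y": -0.11, "z": 0, "turn": -0.041},
    {"x": 0.95, "y": -0.07, "z": 0, "turn": -0.041},
    {"x": 0.95, "y": -0.03, "z": 0, "turn": -0.041},
    {"x": 0.95, "y": 0.01, "z": 0, "turn": -0.041},
    {"x": 0.95, "y": 0.05, "z": 0, "turn": -0.041},
  ],
)

```text
t: 2.3
tool_pos: [0.4714, -0.2405, 0.2315]
tool_rot: [2.674, 1.648, 0.0]
contact_force: [0.3, -0.4, -0.4]
opening: 0.0853
grip_force: 0.0
```

Request:
carry_out(
  moves=[
    {"x": 0.94, "y": 0.13, "z": 0, "turn": -0.041},
    {"x": 0.94, "y": 0.2, "z": 0, "turn": -0.041},
    {"x": 0.93, "y": 0.3, "z": 0, "turn": -0.041},
    {"x": 0.93, "y": 0.4, "z": 0, "turn": -0.041},
    {"x": 0.92, "y": 0.4, "z": 0, "turn": -0.041},
    {"x": 0.9, "y": 0.4, "z": 0, "turn": -0.041},
    {"x": 0.5, "y": 0.4, "z": 0, "turn": -0.041},
    {"x": 0, "y": 0.35, "z": 0, "turn": -0.041},
  ],
  grip=60,
)

```text
t: 3.1
tool_pos: [0.5856, -0.1176, 0.2314]
tool_rot: [-2.367, -2.066, -0.0]
contact_force: [-0.1, 0.4, 0.8]
opening: 0.0602
grip_force: 0.0
```

```bash
python3 - <<'E'
from h import *
o=ctrl.get_obs();print(o["t"],o["tool_pos"].round(4) if hasattr(o["tool_pos"],'round') else o["tool_pos"],Ro.from_rotvec(o["tool_rot"]).as_matrix().round(3)[:,1])
C,im=snap("wrist","w1.png")
for q,z in [("cassette",0),("bar_hinge",.03)]:
    for r in ctrl.mark_of("wrist",q)[:2]: print(q,r["pixel"],round(r["confidence"],2),atz(C,r["pixel"],z).round(4))
print([(np.round(r["rect"]),round(r["confidence"],2)) for r in ctrl.look_for("wrist","bar")[:2]])
E
```

```text
3.1 [ 0.5856 -0.1176  0.2314] [ 0.991 -0.135  0.   ]
cassette [298.3, 132.8] 0.61 [ 0.6122 -0.062   0.    ]
bar_hinge [314.3, 75.8] 0.98 [ 0.6328 -0.0097  0.03  ]
[(array([299.,  70.,  30., 142.]), 0.88)]
```

View pics/w1.png

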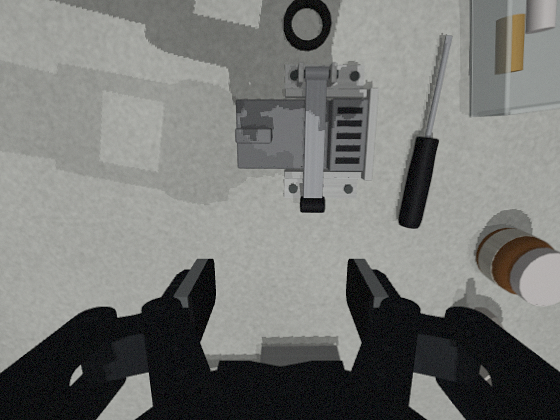

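The wrist view shows the bar from the hinge at (316,75) to the grip at (312,205), and the fin at (253,135). The tool is well aligned with the cradle.

```bash
python3 - <<'E'
from h import *
C=cam("wrist")
H=atz(C,(316,74),.034);G=atz(C,(312.5,204.5),.036);F=atz(C,(253,133),.058)
print("H",H,"G",G,np.linalg.norm((H-G)[:2]),"fin",F)
d=H-G; print("yaw from bar",np.arctan2(-d[0],d[1]))
# deck front edge corners and rail far edge
a,b=atz(C,(237,99),.024),atz(C,(238,167),.024); d=a-b; print("yaw front",np.arctan2(-d[0],d[1]),a,b)
plan([G[0],G[1],.10],0,1)
E
```

```text
H [ 0.63351384 -0.01064777  0.034     ] G [ 0.61512023 -0.13752479  0.036     ] 0.12820336427191314 fin [ 0.56678766 -0.05627089  0.058     ]
yaw from bar -0.14396898049504983
yaw front -0.15942790697846188 [ 0.55338109 -0.02151053  0.024     ] [ 0.54254444 -0.08890574  0.024     ]
[-0.56  1.31  5.25] 0.0
```

Request:
carry_out(
  moves=[
    {"x": -0.1, "y": 0.25, "z": 0.9},
    {"x": -0.1, "y": 0.25, "z": 0.9},
    {"x": -0.1, "y": 0.25, "z": 0.9},
    {"x": -0.1, "y": 0.25, "z": 0.9},
    {"x": -0.1, "y": 0.25, "z": 0.9},
    {"x": -0.06, "y": 0.06, "z": 0.9},
    {"x": 0, "y": 0, "z": 0.8},
    {"x": 0, "y": 0, "z": 0.3},
  ],
)

```text
validation failed for argument at $.mo...
```

```bash
python3 - <<'E'
from h import *
o=ctrl.get_obs();print(o["t"],o["tool_pos"])
snap("wrist","w2.png"); plan([.6147,-.138,.014],0,1)
E
```

```text
3.3 [ 0.5846235  -0.11909727  0.23116828]
[-0.57  1.31  8.69] 0.0
```

View pics/w2.png

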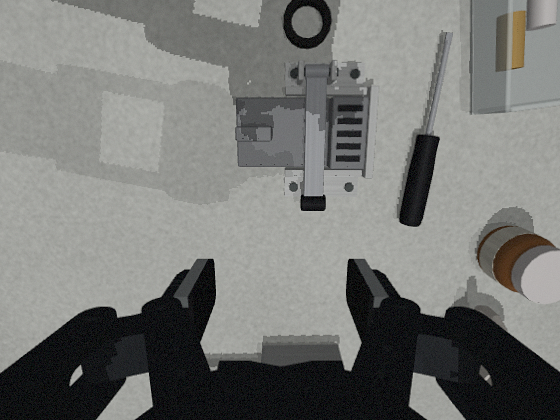

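The move was refused, probably because the rows need all four keys, so the view is unchanged. I'm resending it with "turn".

Request:
carry_out(
  moves=[
    {"x": -0.1, "y": 0.25, "z": 0.9, "turn": 0},
    {"x": -0.1, "y": 0.25, "z": 0.9, "turn": 0},
    {"x": -0.1, "y": 0.25, "z": 0.9, "turn": 0},
    {"x": -0.1, "y": 0.25, "z": 0.9, "turn": 0},
    {"x": -0.1, "y": 0.25, "z": 0.9, "turn": 0},
    {"x": -0.06, "y": 0.06, "z": 0.9, "turn": 0},
    {"x": 0, "y": 0, "z": 0.8, "turn": 0},
    {"x": 0, "y": 0, "z": 0.3, "turn": 0},
  ],
)

```text
t: 4.15
tool_pos: [0.6132, -0.1372, 0.0662]
tool_rot: [-2.37, -2.057, 0.004]
contact_force: [-0.1, 0.6, 0.2]
opening: 0.0603
grip_force: 0.0
```

```bash
python3 - <<'E'
from h import *
o=ctrl.get_obs();print(o["t"],o["tool_pos"])
snap("wrist","w3.png"); plan([.6147,-.138,.014],0,1)
E
```

```text
4.15 [ 0.61322762 -0.13723334  0.06616653]
[-0.03  0.08  2.08] 0.0
```

View pics/w3.png

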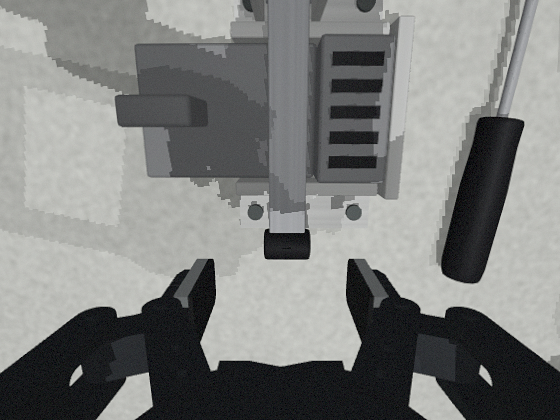

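The fingers straddle the grip, which is at (287,245) against a finger midpoint at 281. Descending and closing.

```bash
python3 - <<'E'
from h import *
G=atz(cam("wrist"),(287,244.5),.036); print(G); plan([G[0],G[1],.014],0,1)
E
```

```text
[ 0.61617533 -0.13482969  0.036     ]
[0.11 0.12 2.08] 0.0
```

Request:
carry_out(
  moves=[
    {"x": 0.05, "y": 0.1, "z": 0.6, "turn": 0},
    {"x": 0, "y": 0, "z": 0.6, "turn": 0},
    {"x": 0, "y": 0, "z": 0.5, "turn": 0},
    {"x": 0, "y": 0, "z": 0.3, "turn": 0},
    {"x": 0, "y": 0, "z": 0, "turn": 0},
    {"x": 0, "y": 0, "z": 0, "turn": 0},
    {"x": 0, "y": 0, "z": 0, "turn": 0},
    {"x": 0, "y": 0, "z": 0, "turn": 0},
  ],
)

```text
t: 5.0
tool_pos: [0.6185, -0.1366, 0.0197]
tool_rot: [2.37, 2.06, 0.001]
contact_force: [0.4, 0.8, 0.2]
opening: 0.06
grip_force: 0.0
```

Request:
carry_out(
  moves=[
    {"x": 0, "y": 0, "z": 0, "turn": 0},
    {"x": 0, "y": 0, "z": 0, "turn": 0},
    {"x": 0, "y": 0, "z": 0, "turn": 0},
    {"x": 0, "y": 0, "z": 0, "turn": 0},
    {"x": 0, "y": 0, "z": 0, "turn": 0},
    {"x": 0, "y": 0, "z": 0, "turn": 0},
    {"x": 0, "y": 0, "z": 0, "turn": 0},
    {"x": 0, "y": 0, "z": 0, "turn": 0},
  ],
  grip=15,
  newtons=30,
)

```text
t: 5.8
tool_pos: [0.6168, -0.1363, 0.019]
tool_rot: [-2.37, -2.059, 0.003]
contact_force: [-5.3, 0.4, 5.3]
opening: 0.0254
grip_force: 33.0
```

```bash
python3 - <<'E'
from h import *
n=24; a=np.linspace(0.03,1.53,n+1); P=np.c_[-.13*np.cos(a),.13*np.sin(a)]; print((np.diff(P,axis=0)/.025).round(2).tolist())
E
```

```text
[[0.02, 0.32], [0.04, 0.32], [0.06, 0.32], [0.08, 0.31], [0.1, 0.31], [0.12, 0.3], [0.14, 0.29], [0.16, 0.29], [0.17, 0.28], [0.19, 0.26], [0.21, 0.25], [0.22, 0.24], [0.24, 0.22], [0.25, 0.21], [0.26, 0.19], [0.27, 0.18], [0.28, 0.16], [0.29, 0.14], [0.3, 0.12], [0.31, 0.1], [0.31, 0.08], [0.32, 0.06], [0.32, 0.04], [0.32, 0.02]]
```

Gripped at 25.4 mm. Now swinging the bar along its arc.

Request:
carry_out(
  moves=[
    {"x": 0.02, "y": 0, "z": -0.32, "turn": 0},
    {"x": 0.04, "y": 0, "z": -0.32, "turn": 0},
    {"x": 0.06, "y": 0, "z": -0.32, "turn": 0},
    {"x": 0.08, "y": 0, "z": -0.31, "turn": 0},
    {"x": 0.1, "y": 0, "z": -0.31, "turn": 0},
    {"x": 0.12, "y": 0, "z": -0.3, "turn": 0},
    {"x": 0.14, "y": 0, "z": -0.29, "turn": 0},
    {"x": 0.16, "y": 0, "z": -0.29, "turn": 0},
  ],
)

```text
t: 6.6
tool_pos: [0.6194, -0.1181, 0.0804]
tool_rot: [-2.37, -2.059, 0.003]
contact_force: [-5.4, 0.8, -4.6]
opening: 0.0254
grip_force: 30.7
```

Request:
carry_out(
  moves=[
    {"x": 0.17, "y": 0, "z": -0.28, "turn": 0},
    {"x": 0.19, "y": 0, "z": -0.26, "turn": 0},
    {"x": 0.21, "y": 0, "z": -0.25, "turn": 0},
    {"x": 0.22, "y": 0, "z": -0.24, "turn": 0},
    {"x": 0.24, "y": 0, "z": -0.22, "turn": 0},
    {"x": 0.25, "y": 0, "z": -0.21, "turn": 0},
    {"x": 0.26, "y": 0, "z": -0.19, "turn": 0},
    {"x": 0.27, "y": 0, "z": -0.18, "turn": 0},
  ],
)

```text
t: 7.4
tool_pos: [0.6258, -0.0735, 0.1265]
tool_rot: [-2.37, -2.06, 0.003]
contact_force: [-5.7, -1.8, -4.0]
opening: 0.0253
grip_force: 29.7
```

Request:
carry_out(
  moves=[
    {"x": 0.28, "y": 0, "z": -0.16, "turn": 0},
    {"x": 0.29, "y": 0, "z": -0.14, "turn": 0},
    {"x": 0.3, "y": 0, "z": -0.12, "turn": 0},
    {"x": 0.31, "y": 0, "z": -0.1, "turn": 0},
    {"x": 0.31, "y": 0, "z": -0.08, "turn": 0},
    {"x": 0.32, "y": 0, "z": -0.06, "turn": 0},
    {"x": 0.32, "y": 0, "z": -0.04, "turn": 0},
    {"x": 0.3, "y": 0, "z": -0.02, "turn": 0},
  ],
)

```text
t: 8.2
tool_pos: [0.6345, -0.0136, 0.1459]
tool_rot: [-2.371, -2.06, 0.004]
contact_force: [-8.8, -2.7, 1.7]
opening: 0.025
grip_force: 29.4
```

Request:
carry_out(
  moves=[
    {"x": 0, "y": 0, "z": 0, "turn": 0},
    {"x": 0, "y": 0, "z": 0, "turn": 0},
    {"x": 0, "y": 0, "z": 0, "turn": 0},
    {"x": 0, "y": 0, "z": 0, "turn": 0},
    {"x": 0, "y": 0, "z": 0, "turn": 0},
    {"x": 0, "y": 0, "z": 0, "turn": 0},
    {"x": 0, "y": 0, "z": 0, "turn": 0},
    {"x": 0, "y": 0, "z": 0, "turn": 0},
  ],
  grip=60,
)

```text
t: 9.0
tool_pos: [0.6352, -0.0136, 0.144]
tool_rot: [-2.371, -2.061, 0.0]
contact_force: [0.8, 0.6, 0.3]
opening: 0.0598
grip_force: 0.0
```

Request:
carry_out(
  moves=[
    {"x": 0, "y": 0, "z": -0.5, "turn": 0},
    {"x": 0, "y": 0, "z": -1, "turn": 0},
    {"x": 0, "y": 0, "z": -1, "turn": 0},
    {"x": 0, "y": 0, "z": -1, "turn": 0},
    {"x": 0, "y": -1, "z": -0.5, "turn": 0},
    {"x": -0.5, "y": -1, "z": 0, "turn": 0},
    {"x": -0.5, "y": -1, "z": 0, "turn": 0},
    {"x": -0.5, "y": -1, "z": 0, "turn": 0},
  ],
)

```text
t: 9.8
tool_pos: [0.5302, -0.0369, 0.2454]
tool_rot: [2.37, 2.06, 0.001]
contact_force: [0.3, -0.8, 0.9]
opening: 0.0598
grip_force: 0.0
```

```bash
python3 - <<'E'
from h import *
C,im=snap("scene")
p=proj(C,[.63,-.02,.06]).astype(int)
s=im[p[1]-75:p[1]+75,p[0]-100:p[0]+100]; cv2.imwrite("pics/s2.png",cv2.cvtColor(cv2.resize(s,None,fx=4,fy=4,interpolation=cv2.INTER_CUBIC),cv2.COLOR_RGB2BGR))
for r in ctrl.mark_of("scene","cassette")[:2]: print(r["pixel"],r["confidence"],atz(C,r["pixel"],0))
o=ctrl.get_obs(); print(o["t"],o["tool_pos"],o["q"])
E
```

```text
[256.2, 240.6] 0.61 [ 0.61917607 -0.06427962  0.        ]
9.9 [ 0.52920619 -0.03731378  0.24514054] [-2.10525617e-01 -1.83755555e-01  1.81534967e+00 -3.57167173e-04
  1.50901696e+00 -6.92062099e-02]
```

View pics/s2.png

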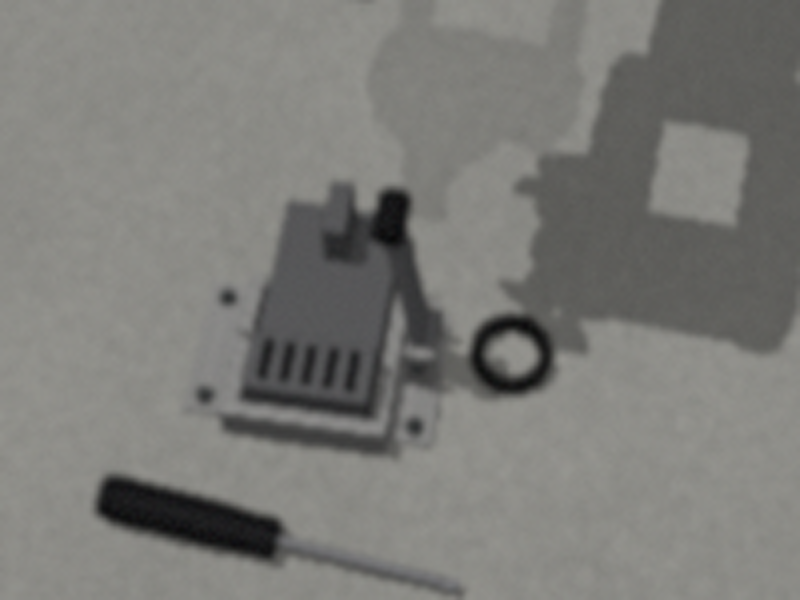

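The bar stands near upright, with its grip at (390,215) in the crop, and the cassette is still home. Next I turn 90° so the camera side faces the robot, then go to the fin.

Request:
carry_out(
  moves=[
    {"x": 0, "y": 0, "z": 0, "turn": -0.14},
    {"x": 0, "y": 0, "z": 0, "turn": -0.14},
    {"x": 0, "y": 0, "z": 0, "turn": -0.14},
    {"x": 0, "y": 0, "z": 0, "turn": -0.14},
    {"x": 0, "y": 0, "z": 0, "turn": -0.14},
    {"x": 0, "y": 0, "z": 0, "turn": -0.14},
    {"x": 0, "y": 0, "z": 0, "turn": -0.14},
    {"x": 0, "y": 0, "z": 0, "turn": -0.14},
  ],
)

```text
t: 10.7
tool_pos: [0.5318, -0.0366, 0.245]
tool_rot: [0.905, 3.007, 0.001]
contact_force: [0.8, 0.1, -0.2]
opening: 0.0601
grip_force: 0.0
```

Request:
carry_out(
  moves=[
    {"x": 0, "y": 0, "z": 0, "turn": -0.14},
    {"x": 0, "y": 0, "z": 0, "turn": -0.14},
    {"x": 0, "y": 0, "z": 0, "turn": -0.14},
    {"x": 0, "y": 0, "z": 0, "turn": -0.03},
    {"x": 0, "y": 0, "z": 0, "turn": 0},
    {"x": 0, "y": 0, "z": 0, "turn": 0},
    {"x": 0, "y": 0, "z": 0, "turn": 0},
    {"x": 0, "y": 0, "z": 0, "turn": 0},
  ],
)

```text
t: 11.5
tool_pos: [0.531, -0.0368, 0.2441]
tool_rot: [0.222, 3.134, 0.0]
contact_force: [-0.1, -0.5, -0.3]
opening: 0.0601
grip_force: 0.0
```

```bash
python3 - <<'E'
from h import *
o=ctrl.get_obs();print(o["t"],o["tool_pos"],Ro.from_rotvec(o["tool_rot"]).as_matrix().round(3)[:,1],o["q"][5])
C,im=snap("wrist","w4.png"); plan([.5605,-.0575,.1],0,1); print(proj(C,[.5665,-.0575,.058]))
E
```

```text
11.5 [ 0.53097657 -0.03675498  0.24408539] [0.141 0.99  0.   ] -1.6382013489314788
[-1.29 -0.66  5.76] 0.0
[265.86216751 230.01525089]
```

View pics/w4.png

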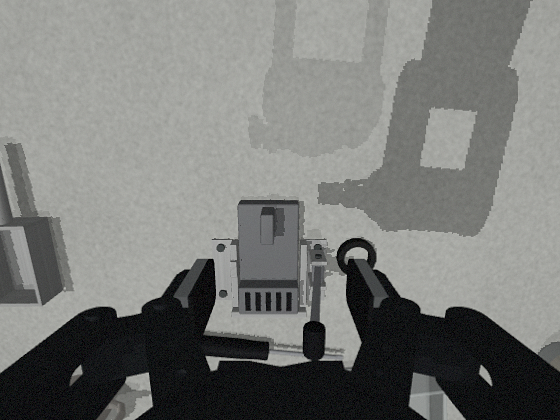

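The wrist view shows the fin at about (267,225), as predicted, with the bar to the right and behind at (315,340). Moving over the fin.

Request:
carry_out(
  moves=[
    {"x": -0.65, "y": -0.33, "z": 0, "turn": 0},
    {"x": -0.6, "y": -0.33, "z": 0.4, "turn": 0},
    {"x": 0, "y": 0, "z": 0.9, "turn": 0},
    {"x": 0, "y": 0, "z": 0.9, "turn": 0},
    {"x": 0, "y": 0, "z": 0.9, "turn": 0},
    {"x": 0, "y": 0, "z": 0.9, "turn": 0},
    {"x": 0, "y": 0, "z": 0.9, "turn": 0},
    {"x": 0, "y": 0, "z": 0.6, "turn": 0},
  ],
)

```text
t: 12.35
tool_pos: [0.5587, -0.0573, 0.1046]
tool_rot: [-0.221, -3.132, -0.001]
contact_force: [-0.0, -0.6, 0.1]
opening: 0.0604
grip_force: 0.0
```

```bash
python3 - <<'E'
from h import *
o=ctrl.get_obs();print(o["t"],o["tool_pos"])
C,im=snap("wrist","w5.png"); plan([.5605,-.0575,.028],0,1)
f=frame((.633,-.010),-.141)
for x in(-77,-43): 
  for y in (-65,-51): print(x,y,proj(C,f(x/1e3,y/1e3,.058)).round())
E
```

```text
12.35 [ 0.55866791 -0.0573056   0.10459539]
[-0.15 -0.    2.97] 0.0
-77 -65 [268. 225.]
-77 -51 [291. 225.]
-43 -65 [269. 277.]
-43 -51 [291. 277.]
```

View pics/w5.png

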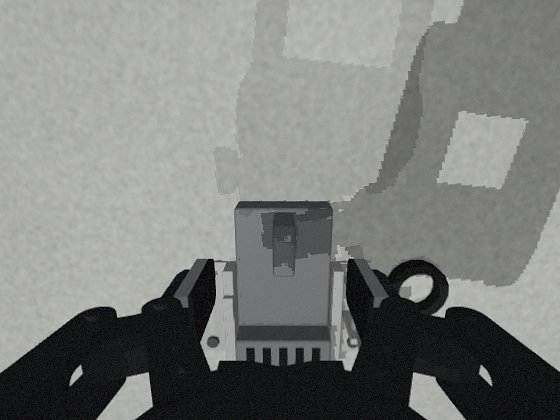

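The fin's top is at columns 273–297 and rows up to 277, 2–3 mm off centre. I correct that, go down and pinch.

Request:
carry_out(
  moves=[
    {"x": -0.05, "y": 0.1, "z": 0.7, "turn": 0},
    {"x": 0, "y": 0, "z": 0.7, "turn": 0},
    {"x": 0, "y": 0, "z": 0.6, "turn": 0},
    {"x": 0, "y": 0, "z": 0.5, "turn": 0},
    {"x": 0, "y": 0, "z": 0.3, "turn": 0},
    {"x": 0, "y": 0, "z": 0.1, "turn": 0},
    {"x": 0, "y": 0, "z": 0, "turn": 0},
    {"x": 0, "y": 0, "z": 0, "turn": 0},
  ],
)

```text
t: 13.2
tool_pos: [0.5618, -0.0553, 0.0348]
tool_rot: [0.221, 3.133, -0.0]
contact_force: [0.5, -0.0, 0.0]
opening: 0.06
grip_force: 0.0
```

Request:
carry_out(
  moves=[
    {"x": 0, "y": 0, "z": 0, "turn": 0},
    {"x": 0, "y": 0, "z": 0, "turn": 0},
    {"x": 0, "y": 0, "z": 0, "turn": 0},
    {"x": 0, "y": 0, "z": 0, "turn": 0},
    {"x": 0, "y": 0, "z": 0, "turn": 0},
    {"x": 0, "y": 0, "z": 0, "turn": 0},
    {"x": 0, "y": 0, "z": 0, "turn": 0},
    {"x": 0, "y": 0, "z": 0, "turn": 0},
  ],
  grip=5,
  newtons=30,
)

```text
t: 14.0
tool_pos: [0.5614, -0.0554, 0.0345]
tool_rot: [0.221, 3.133, -0.0]
contact_force: [-1.1, -1.9, 4.1]
opening: 0.0132
grip_force: 31.5
```

Gripped at 13.2 mm. Sliding out.

Request:
carry_out(
  moves=[
    {"x": 0.15, "y": 0, "z": 0, "turn": 0},
    {"x": 0.3, "y": 0, "z": 0, "turn": 0},
    {"x": 0.3, "y": 0, "z": 0, "turn": 0},
    {"x": 0.3, "y": 0, "z": 0, "turn": 0},
    {"x": 0.3, "y": 0, "z": 0, "turn": 0},
    {"x": 0.3, "y": 0, "z": 0, "turn": 0},
    {"x": 0.3, "y": 0, "z": 0, "turn": 0},
    {"x": 0.3, "y": 0, "z": 0, "turn": 0},
  ],
)

```text
t: 14.8
tool_pos: [0.5054, -0.0473, 0.0345]
tool_rot: [0.221, 3.132, -0.0]
contact_force: [0.9, -0.7, -2.1]
opening: 0.0134
grip_force: 31.1
```

Request:
carry_out(
  moves=[
    {"x": 0.35, "y": 0, "z": 0, "turn": 0},
    {"x": 0.35, "y": 0, "z": 0, "turn": 0},
    {"x": 0.35, "y": 0, "z": 0, "turn": 0},
    {"x": 0.35, "y": 0, "z": 0, "turn": 0},
    {"x": 0.35, "y": 0, "z": 0, "turn": 0},
    {"x": 0.35, "y": 0, "z": 0, "turn": 0},
    {"x": 0.3, "y": 0, "z": 0, "turn": 0},
    {"x": 0.15, "y": 0, "z": 0, "turn": 0},
  ],
)

```text
t: 15.6
tool_pos: [0.442, -0.0383, 0.0345]
tool_rot: [0.221, 3.133, -0.0]
contact_force: [5.0, -0.1, 1.7]
opening: 0.0134
grip_force: 31.6
```

Request:
carry_out(
  moves=[
    {"x": 0, "y": 0, "z": 0, "turn": 0},
    {"x": 0, "y": 0, "z": 0, "turn": 0},
    {"x": 0, "y": 0, "z": 0, "turn": 0},
    {"x": 0, "y": 0, "z": 0, "turn": 0},
    {"x": 0, "y": 0, "z": 0, "turn": 0},
    {"x": 0, "y": 0, "z": 0, "turn": 0},
    {"x": 0, "y": 0, "z": 0, "turn": 0},
    {"x": 0, "y": 0, "z": 0, "turn": 0},
  ],
  grip=60,
)

```text
t: 16.4
tool_pos: [0.4423, -0.0383, 0.034]
tool_rot: [-0.221, -3.134, -0.0]
contact_force: [-0.1, -0.2, 0.7]
opening: 0.0599
grip_force: 0.0
```

Request:
carry_out(
  moves=[
    {"x": 0, "y": 0, "z": -0.4, "turn": 0},
    {"x": 0, "y": 0, "z": -0.8, "turn": 0},
    {"x": 0, "y": 0, "z": -0.9, "turn": 0},
    {"x": 0, "y": 0, "z": -0.9, "turn": 0},
    {"x": 0, "y": 0, "z": -0.9, "turn": 0},
    {"x": 0, "y": 0, "z": -0.9, "turn": 0},
    {"x": 0, "y": 0, "z": -0.5, "turn": 0},
    {"x": 0, "y": 0, "z": 0, "turn": 0},
  ],
)

```text
t: 17.2
tool_pos: [0.4438, -0.0387, 0.1693]
tool_rot: [0.221, 3.129, -0.001]
contact_force: [0.5, 0.4, -0.6]
opening: 0.0599
grip_force: 0.0
```

```bash
python3 - <<'E'
from h import *
C,im=snap("scene","s3.png")
f=Ro.from_euler("z",.141)
for n in("scene","top"):
  if n=="top": C,im=snap(n)
  for q in("cassette","spare"):
    for r in ctrl.mark_of(n,q)[:2]:
      p=atz(C,r["pixel"],0); print(n,q,round(r["confidence"],2),p.round(3),"hinge frame",f.apply(p-[.633,-.010,0]).round(3))
E
```

```text
scene cassette 0.9 [ 0.512 -0.051  0.   ] hinge frame [-0.114 -0.058  0.   ]
scene spare 0.58 [0.554 0.376 0.   ] hinge frame [-0.133  0.372  0.   ]
top cassette 0.97 [ 0.486 -0.043  0.   ] hinge frame [-0.14  -0.053  0.   ]
top spare 0.59 [0.555 0.376 0.   ] hinge frame [-0.132  0.372  0.   ]
```

View pics/s3.png

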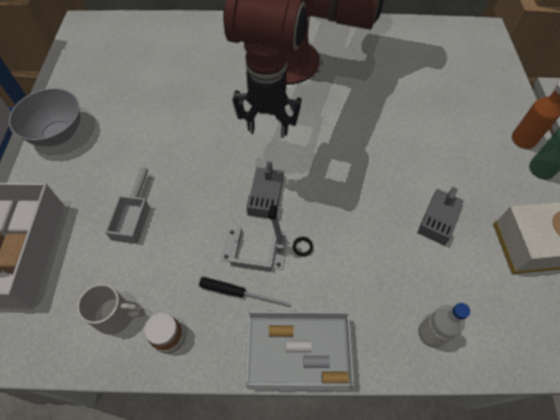

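The picture shows the cassette out at (265,190), the empty cradle at (255,245) with the bar still up at (275,225), and the gripper clear. Handing in.

```bash
python3 -c "
from station import ctrl
print(ctrl.finish_job())"
```

```text
the job is handed in; nothing more can be done
None
```

I swung the bar up, where it stands near upright, slid the cassette flat out of the cradle to about 0.13 m in front of the hinge, left the spare untouched, and handed the job in at about 17 s; no verdict came back.

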